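# Steady the loose tiffin stand with the click wrench

## Robot

A 7-joint arm with a two-finger parallel gripper is mounted at the origin on the work surface. World frame = base frame: x ahead of the robot, y to its left, z up, the work surface at z = 0. Lengths are in m, angles in rad, forces in N, time in s.
With the tool pointing down it reaches from about 0.35 to 0.9 m from the base axis. Payload 19.9 kg.
Tool frame: the origin (TCP) lies at the very end of the fingers, on their centre line; the grasp point (between the pads) lies 19 mm behind it; z points along the fingers, y is the line along which they close (so a half turn about z gives the same grasp; the last joint's range is limited). The gripper opens to 85 mm and grips with 20 to 120 N. Pads are 22 mm wide; open, the fingers measure 114 mm over their backs; the gripper's body (76 mm by 85 mm) begins 54 mm behind the grasp point. The pads swing forward as they close: fully open they stand 13 mm farther back than shut.
Start: joints at [1.177, 0.417, -0.01, 1.614, 0.005, 1.111, -0.053], TCP at [0.215, -0.587, 0.231] pointing down, gripper open.
Joint ranges: [-2.81, 2.81], [-0.39, 2.02], [-1.27, 1.25], [0.06, 2.57], [-1.19, 4.33], [0.19, 2], [-2.82, 2.82]. Speed limits (rad/s): [1.89, 1.89, 2.39, 2.39, 3.01, 3.01, 3.01].

## Interface

Orientations are given as a unit quaternion [w, x, y, z].
In Python, from station import manip, cams gives the robot as it stands. The module is installed in compiled form; this text tells all that it offers.
- The arm moves only by the shell command python3 -m handwheel 'ROWS' [FORCE]. ROWS is JSON, a list that holds one entry, the list of rows, each a list of 7 numbers: the shift along the tool's x, y, z in mm, then the turn, a rotation vector about the tool's x, y, z in rad, then the opening, from 0 (shut) to 1 (fully open). A call has 1 to 20 rows; each row shifts and turns the commanded pose from where the row before left it, along the tool's axes as they then stand; what a row does not reach is not made up. A row lasts 1/12 s, in which the tool goes at most 41.7 mm and 7.16 degrees, less where a joint would pass 70% of its speed; a pose out of reach is approached as far as the arm can. A call is refused whole if a number of a shift passes 41.7 or a number of a turn 0.125, either way. A call with a gripper value outside its range is refused whole. The fingers move at their own pace and stop on an object; FORCE is the grip in N (left out, the last holds). Time passes only in rows, so rows that do not move let the fingers close. It gives the time, the measured TCP pose, the force, the opening and the grip force at its end, in the units of the state.
- manip.sense(): the state, without advancing time (a new reading comes with each control period).
- cams.camera(name): name is "side" or "top" or "wrist"; returns a dict with "frame" (384x512x3 uint8, blue, green, red), "depth" (384x512 float32, m along the optical axis (not along the pixel's ray), 0 where there is no reading), "intrinsics" (3x3 intrinsics, pixels), "distortion" ([k1, k2, p1, p2, k3] as OpenCV has them; the pictures are not rectified), "R" (3x3) and "t" (3): a world point X has camera coordinates R X + t; the wrist camera has in their place "tool_from_camera" (4x4, takes a point from camera to tool coordinates, whose origin is the TCP and whose axes are the flange's). Camera axes: x right, y down, z forward; pixel columns grow to the right and rows downward; lengths in m; the calibration is good to about 2 mm. A picture is of the moment at which its call begins: read the wrist's pose just before it.
- manip.job_done(): hands the job in; it is judged then, once.
The state is a dict: "time_s": time; "joints": joint angles; "qd": joint speeds; "effort": joint torques, N m; "tcp_pos": TCP position; "tool_rot": TCP orientation; "force": force on the tool from outside, world axes, zero at the start; "moment": the same for the moment, N m; "opening": opening from 0.0 (shut) to 1.0 (fully open); "grip_force": force on a finger pad.
Only numpy, scipy, OpenCV 4.12 (cv2) and the standard library are available. Lean on these libraries where they do the work, as an engineer would, in place of code of your own. Each camera call takes 0.05 s, during which the arm holds its last target. There are 200 camera calls.

## Task

The tiffin stand has worked loose: lift every tin hanging on it up and off its peg and set it down upright on the blue tray, without dropping it, and slide (do not lift) every slate trivet out of the way of the wrench so that it lies wholly on the cork mat. Once all that is done, turn the click wrench on the stand's bolt clockwise until the bolt is tight and the handle trips (bends clearly at its pivot), do not force it further, and let go so that the handle springs straight. Disturb nothing else, and leave tins and trivets in place.

Things in the scene. Friction and masses are not known exactly. Their poses are not given: they have to be found in the camera images.
- stand: Fixed steel hook stand. Origin on the bolt axis at table level. Its frame, mm: foot bar 50 wide, 12 high along +y at x = 75; posts at (85, 120) and (85, 500) carry a crossbar 22 thick, 30 high, centre x = 85, z = 245. Three 10 mm round pegs come out towards -x at y = 190, 310, 430, z = 245, to x = -14; the last 6 mm turns up, its top at z = 261.
- bolt_axis (a point): Point on the vertical axis of the bolt at the height of the middle of the wrench handle (51 mm above the table).
- bolt (a joint): Turn of the bolt with the wrench head that is captive on it, rad, growing clockwise seen from above. Starts at 0 to 0.3; turns against light friction (0.3 N m) and comes up solid, tight, at 1.25. It stays where it is left.
- click (a joint): Bend of the wrench handle at its breakaway pivot, rad, growing clockwise seen from above. 0 = straight in line with the head. It stays at 0 until the bolt is tight and about 1 N m acts at the pivot (9 N across the handle at wrench_grip), then trips: the handle bends on with almost no more force. 0.15 or more is a clear trip; beyond 0.45 the wrench is being forced. A spring straightens it when let go.
- wrench_pivot (a point): Breakaway pivot (brass pin), 40 mm out from the bolt axis along the wrench head, 51 mm above the table.
- wrench_grip (a point): Middle of the red handle grip, 115 mm out from wrench_pivot; its x axis points outward along the handle. Grip 100 mm long, 24 mm wide and 24 mm high (39 to 63 mm above the table). At joint bolt = 0 the handle points 85 degrees clockwise from the x axis of the stand.
- tray: Fixed blue tray, 140 mm (its x) by 300 mm (its y), rim 14 mm high, wall and floor 5 mm thick. Origin: centre of its underside.
- mat: Fixed cork mat, 260 mm (its x) by 200 mm (its y), let in practically flush (things slide on at table height). Origin: its centre.
- tin1: Closed aluminium tiffin tin with a steel coloured lid, may be absent. 80 mm across, lid top at 65 mm; above it a stiff upright steel bail in the tin's y-z plane: two legs 12 mm (x) by 8 mm (y), outer width 44 mm, up to a top bar between heights 125 and 133 mm. At the start it hangs with a peg (along the tin's x) through the bail, under the top bar. 250 g. Origin: centre of the underside, z up.
- tin2: Closed aluminium tiffin tin with a copper coloured lid, may be absent. 80 mm across, lid top at 65 mm; above it a stiff upright steel bail in the tin's y-z plane: two legs 12 mm (x) by 8 mm (y), outer width 44 mm, up to a top bar between heights 125 and 133 mm. At the start it hangs with a peg (along the tin's x) through the bail, under the top bar. 250 g. Origin: centre of the underside, z up.
- tin3: Closed aluminium tiffin tin with a brass coloured lid, may be absent. 80 mm across, lid top at 65 mm; above it a stiff upright steel bail in the tin's y-z plane: two legs 12 mm (x) by 8 mm (y), outer width 44 mm, up to a top bar between heights 125 and 133 mm. At the start it hangs with a peg (along the tin's x) through the bail, under the top bar. 250 g. Origin: centre of the underside, z up.
- slate1: Dark slate trivet, may be absent, 80 mm (x) by 70 mm (y) by 14 mm, with an upright wooden bar handle on its middle, 60 mm along x, 20 mm wide in y, top at 60 mm: high enough to stand in the way of the wrench handle. 400 g. Origin: centre of the underside.
- slate2: Dark slate trivet, may be absent, 80 mm (x) by 70 mm (y) by 14 mm, with an upright wooden bar handle on its middle, 60 mm along x, 20 mm wide in y, top at 60 mm: high enough to stand in the way of the wrench handle. 400 g. Origin: centre of the underside.
- tiffin: Bystander: closed stack of three aluminium tiffin tiers, 122 mm across, 195 mm tall. Origin: underside.
- teapot: Bystander: blue ceramic teapot, 136 mm body, 130 mm tall. Origin: underside.
- glass1: Bystander: tall glass mug, 72 mm across, 140 mm tall. Origin: underside.
- glass2: Bystander: tall glass mug, 72 mm across, 140 mm tall. Origin: underside.
- coaster: Bystander: green round plastic coaster, 96 mm across, 6 mm thick. Origin: underside.
- scoop: Bystander: steel sugar scoop, 160 mm long, 24 mm high. Origin: underside.

How it is judged:
By the outcome, as a careful person would: the job done as asked, in the order asked, and still so for the second after the job is handed in, with the robot touching nothing.
Of tin1, tin2, tin3 only 2 to 3 are there at a start; the rules pass over those that are not, and their reading is None.
Of slate1, slate2 only 1 to 2 are there at a start; the rules pass over those that are not, and their reading is None.
At some moment in a run one of slate1, slate2 may be knocked a few centimetres aside while the robot is not near it.
It also fails if it takes over 210 s, if anything falls off the work surface, if the arm or the gripper's body presses on something with over 40 N, if the wrist force passes 120 N, or if a joint passes its speed limit or range.

## Working session

There is one attempt and no reset: what is moved stays moved. The work goes in short steps, Python scripts to look and compute and a shell command to move; the robot and the scene stay as the last step left them, time stands still between calls to the robot, and variables do not carry over. Pictures are saved under pics/ and viewed, at most 14 in all, crops included, and the job is handed in when it is done.

```bash
mkdir -p pics; ls; cat > h.py <<'E'
import numpy as np, cv2
from station import manip, cams
from scipy.spatial.transform import Rotation as Ro
def tool():
    s=manip.sense(); q=s["tool_rot"]; T=np.eye(4); T[:3,:3]=Ro.from_quat([q[1],q[2],q[3],q[0]]).as_matrix(); T[:3,3]=s["tcp_pos"]; return T
def cam(n):
    T=tool(); c=cams.camera(n)
    if n=="wrist": W=T@c["tool_from_camera"]
    else:
        W=np.eye(4); R=np.array(c["R"]); W[:3,:3]=R.T; W[:3,3]=-R.T@np.array(c["t"])
    c["W"]=W; c["K"]=np.array(c["intrinsics"],float); c["D"]=np.array(c["distortion"],float); return c
def ray(c,uv):
    p=cv2.undistortPoints(np.array(uv,float).reshape(-1,1,2),c["K"],c["D"])[:,0]
    d=np.c_[p,np.ones(len(p))]@c["W"][:3,:3].T; return c["W"][:3,3],d
def onz(c,uv,z):
    o,d=ray(c,uv); return o+d*((z-o[2])/d[:,2])[:,None]
def cloud(c):
    v,u=np.mgrid[0:384,0:512]; p=cv2.undistortPoints(np.c_[u.ravel(),v.ravel()].astype(float).reshape(-1,1,2),c["K"],c["D"])[:,0]
    z=c["depth"].ravel(); P=np.c_[p*z[:,None],z]@c["W"][:3,:3].T+c["W"][:3,3]; P[z==0]=np.nan; return P.reshape(384,512,3)
def proj(c,X):
    W=np.linalg.inv(c["W"]); r=cv2.projectPoints(np.array(X,float).reshape(-1,1,3),cv2.Rodrigues(W[:3,:3])[0],W[:3,3],c["K"],c["D"])[0]; return r[:,0]
E
python3 - <<'E'
from h import *
for n in("top","side","wrist"):
    c=cam(n); cv2.imwrite(f"pics/{n}0.png",cv2.resize(c["frame"],(768,576),interpolation=cv2.INTER_CUBIC)); print(n,c["W"].round(3).tolist(),c["K"].round(1).tolist(),(c["depth"]>0).mean())
    np.savez(f"{n}0.npz",**{k:c[k] for k in("frame","depth","W","K","D")})
print(manip.sense())
E
```

```text
pics
top [[-0.002, -0.985, 0.171, 0.37], [-1.0, -0.0, -0.015, 0.073], [0.014, -0.171, -0.985, 1.419], [0.0, 0.0, 0.0, 1.0]] [[478.6, 0.0, 253.3], [0.0, 478.6, 183.9], [0.0, 0.0, 1.0]] 0.9961191813151041
side [[-0.806, -0.313, 0.501, -0.163], [-0.591, 0.4, -0.701, 1.151], [0.019, -0.861, -0.508, 0.866], [0.0, 0.0, 0.0, 1.0]] [[485.2, 0.0, 251.3], [0.0, 485.2, 191.9], [0.0, 0.0, 1.0]] 0.9718577067057291
wrist [[0.344, -0.894, -0.288, 0.29], [-0.939, -0.328, -0.105, -0.559], [-0.001, 0.307, -0.952, 0.373], [0.0, 0.0, 0.0, 1.0]] [[280.1, 0.0, 256.4], [0.0, 280.1, 190.8], [0.0, 0.0, 1.0]] 0.9958089192708334
{'time_s': 0.15, 'joints': array([ 1.17749644,  0.4178732 , -0.01029884,  1.61397263,  0.00470668,
        1.11070485, -0.05299316]), 'qd': array([ 0.00018078, -0.00012521, -0.00067871, -0.0024361 , -0.0004379 ,
        0.00013685,  0.00059867]), 'effort': array([ 1.14207665e-03, -8.64741468e+01,  6.79638237e-01, -4.35059202e+01,
        1.91610394e-02,  5.76223756e-03, -1.28338152e-04]), 'tcp_pos': array([ 0.21527544, -0.5864993 ,  0.23080791]), 'tool_rot': array([-4.50761233e-04,  9.84568173e-01,  1.75000841e-01, -1.23448677e-04]), 'force': array([0.51189573, 0.26707285, 0.09464327]), 'moment': array([-0.0037076 , -0.01972196,  0.00421024]), 'grip_force': 0.0, 'opening': 0.9977524325142032}
```

View pics/top0.png

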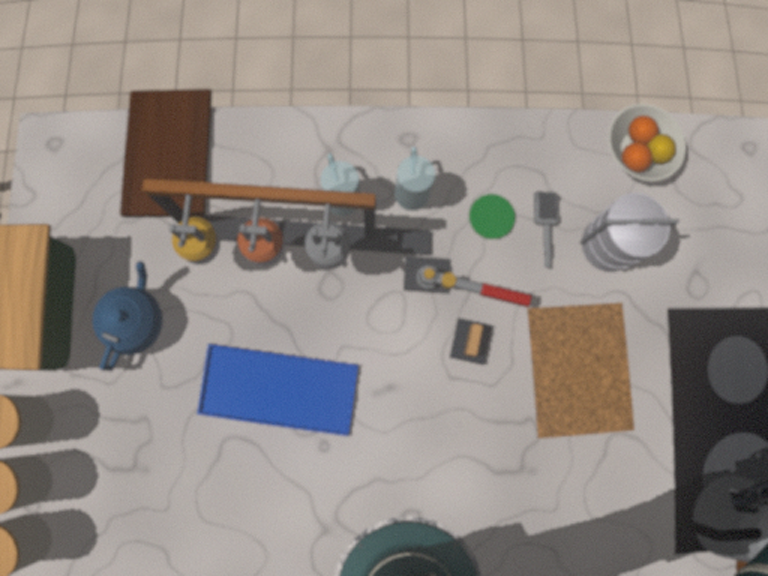

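View pics/side0.png

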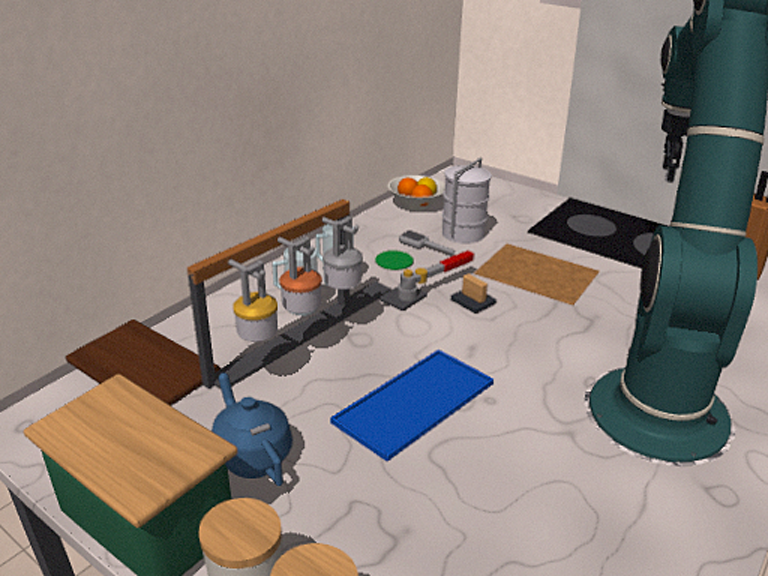

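The top view (768 px wide) shows three tins: brass (192,240), copper (260,240) and steel (325,243). There is one slate at (472,341), the tray at (280,390), the mat at (580,370), and the wrench runs from the bolt at (428,275) to the red grip at (507,295). The side view agrees.

```bash
cat > m1.py <<'E'
from h import *
def load(n):
    d=np.load(n+"0.npz"); return {k:d[k] for k in d.files}
def hsv(c,lo,hi): return cv2.inRange(cv2.cvtColor(c["frame"],cv2.COLOR_BGR2HSV),lo,hi)
def big(m):
    k=max(cv2.findContours(m,cv2.RETR_EXTERNAL,cv2.CHAIN_APPROX_NONE)[0],key=cv2.contourArea); return k
R={"blue":((108,150,60),(125,255,255)),"red":((0,200,80),(4,255,255)),"green":((55,150,50),(75,255,255)),"cork":((8,80,100),(18,190,220))}
for n in("top","side"):
    c=load(n); P=cloud(c)
    for k,(lo,hi) in R.items():
        m=hsv(c,lo,hi)
        if k=="cork":
            x=np.nan_to_num(P); m[(x[...,1]>-.15)|(x[...,1]<-.5)|(x[...,2]>.03)|(x[...,0]<.2)|(x[...,0]>.75)]=0
        if k=="blue": m[np.nan_to_num(P[...,1])>.55]=0
        m=cv2.morphologyEx(m,cv2.MORPH_CLOSE,np.ones((3,3)))
        ct=big(m); z={"blue":.014,"red":.063,"green":.006,"cork":0}[k]
        mm=np.zeros_like(m); cv2.drawContours(mm,[ct],-1,255,-1)
        zz=P[...,2][cv2.erode(mm,np.ones((3,3)))>0]
        W=onz(c,ct[:,0],z)[:,:2]; r=cv2.minAreaRect(W.astype(np.float32)*1000)
        print(n,k,"z med %.3f p95 %.3f"%(np.nanmedian(zz),np.nanpercentile(zz,95)),np.round(r[0],1),np.round(r[1],1),round(r[2],1),cv2.boxPoints(r).round(0).tolist())
c=load("top");P=cloud(c);s=load("side");Q=cloud(s)
A=np.concatenate([P.reshape(-1,3),Q.reshape(-1,3)])
def box(x0,x1,y0,y1,z0,z1): return A[(A[:,0]>x0)&(A[:,0]<x1)&(A[:,1]>y0)&(A[:,1]<y1)&(A[:,2]>z0)&(A[:,2]<z1)]
for nm,px in(("brass",(192,240)),("copper",(260,240)),("steel",(325,243)),("slate",(472,341)),("bolt",(428,275)),("pin",(447,280)),("peg3",(186,205)),("peg2",(257,210)),("peg1",(328,215)),("bar l",(160,186)),("bar r",(360,198))):
    u,v=int(px[0]/1.5),int(px[1]/1.5); print(nm,P[v,u].round(3))
E
python3 m1.py
```

```text
top blue z med 0.005 p95 0.010 [390.7 250.2] [286.7 132.2] 82.4 [[306.0, 117.0], [437.0, 99.0], [475.0, 383.0], [344.0, 401.0]]Traceback (most recent call last):
  File "m1.py", line 16, in <module>
    ct=big(m); z={"blue":.014,"red":.063,"green":.006,"cork":0}[k]
  File "m1.py", line 6, in big
    k=max(cv2.findContours(m,cv2.RETR_EXTERNAL,cv2.CHAIN_APPROX_NONE)[0],key=cv2.contourArea); return k
ValueError: max() iterable argument is empty
```

```bash
python3 - <<'E'
import cv2,numpy as np
t=np.load("top0.npz")["frame"]; s=np.load("side0.npz")["frame"]
a=cv2.resize(t[110:250,90:360],(800,415),interpolation=cv2.INTER_CUBIC)
cv2.imwrite("pics/topc.png",a)
cv2.imwrite("pics/sidec.png",cv2.resize(s[125:245,120:340],(792,432),interpolation=cv2.INTER_CUBIC))
E
```

```text
(no output)
```

View pics/topc.png

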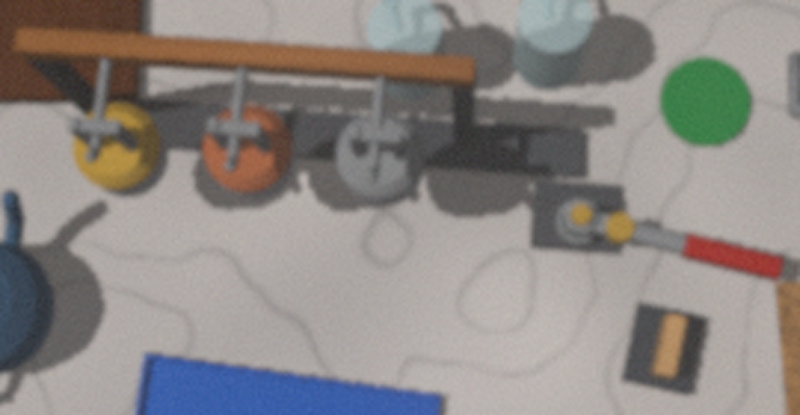

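View pics/sidec.png

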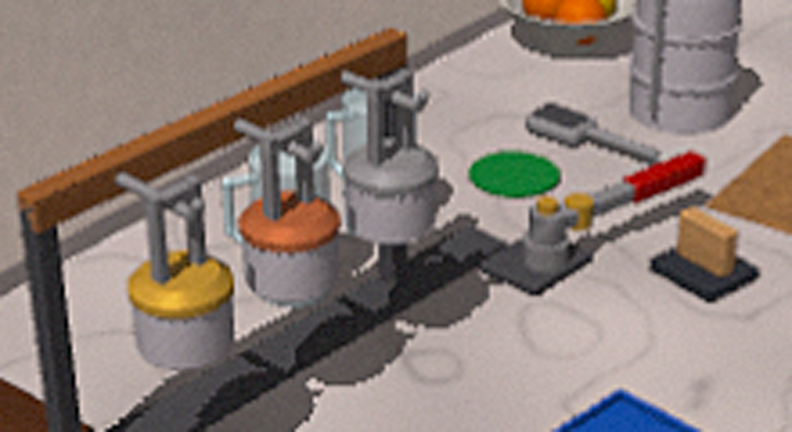

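The crops show all three bails spanning their pegs, and each peg comes out towards the robot. There is one slate, with its handle roughly along world x. I'll fix the masks and measure.

```bash
sed -i 's/"red":((0,200,80),(4,255,255))/"red":((0,150,60),(5,255,255))/' m1.py
sed -i 's/^        m=cv2.morph/        if k=="red": m|=hsv(c,(174,150,60),(180,255,255))\n        m=cv2.morph/' m1.py
cat >> m1.py <<'E'
def show(n,B):
    r=cv2.minAreaRect((B[:,:2]*1000).astype(np.float32)); print(n,len(B),"ctr",np.median(B,0).round(4),"rect",np.round(r[0],1),np.round(r[1],1),round(r[2],1),"z",np.percentile(B[:,2],[5,95]).round(4))
b=A[(A[:,2]>.2)&(A[:,2]<.3)&(A[:,0]>.4)&(A[:,0]<.9)&(A[:,1]>0)&(A[:,1]<.7)]
# crossbar by colour
for n,c,Pc in(("top",c,P),("side",s,Q)):
    m=hsv(c,(5,100,40),(18,255,255))>0; B=Pc[m&(Pc[...,2]>.2)&(Pc[...,2]<.3)&(Pc[...,1]>0)&(Pc[...,1]<.75)&(Pc[...,0]>.5)]
    show(n+" crossbar",B)
    Bz=B[B[:,2]>.252]; pl=np.polyfit(Bz[:,1],Bz[:,0],1); print(" x=a*y+b",pl)
    for nm,lo,hi in(("copper",(4,110,60),(11,255,255)),("brass",(20,130,60),(30,255,255))):
        m=hsv(c,lo,hi)>0; B=Pc[m&(Pc[...,2]>.12)&(Pc[...,2]<.22)&(Pc[...,0]>.5)&(Pc[...,1]>0)]
        show(n+nm,B)
    m=hsv(c,(5,60,80),(20,255,255))>0; B=Pc[m&(Pc[...,2]>.02)&(Pc[...,2]<.08)&(Pc[...,0]>.35)&(Pc[...,0]<.6)&(Pc[...,1]>-.2)&(Pc[...,1]<0)]
    show(n+" slatehandle",B)
    m=Pc[...,2]; B=Pc[(m>.251)&(m<.275)&(Pc[...,0]>.5)&(Pc[...,0]<.71)&(Pc[...,1]>.05)&(Pc[...,1]<.6)]
    k=B[:,1].round(2); v,ct=np.unique(k,return_counts=True); print(n,list(zip(v,ct)))
E
python3 m1.py
```

```text
top blue z med 0.005 p95 0.010 [390.7 250.2] [286.7 132.2] 82.4 [[306.0, 117.0], [437.0, 99.0], [475.0, 383.0], [344.0, 401.0]]
top red z med 0.064 p95 0.067 [ 569.7 -189.5] [90.2 17.1] 75.8 [[550.0, -231.0], [567.0, -235.0], [589.0, -148.0], [572.0, -144.0]]Traceback (most recent call last):
  File "m1.py", line 17, in <module>
    ct=big(m); z={"blue":.014,"red":.063,"green":.006,"cork":0}[k]
  File "m1.py", line 6, in big
    k=max(cv2.findContours(m,cv2.RETR_EXTERNAL,cv2.CHAIN_APPROX_NONE)[0],key=cv2.contourArea); return k
ValueError: max() iterable argument is empty
```

```bash
sed -i 's/"green":((55,150,50),(75,255,255)),//; s/"cork":((8,80,100),(18,190,220))/"cork":((5,50,60),(25,220,255))/' m1.py
python3 m1.py; python3 -c "
from m1 import *" >/dev/null; python3 - <<'E'
import cv2,numpy as np
f=cv2.cvtColor(np.load("top0.npz")["frame"],cv2.COLOR_BGR2HSV)
for u,v in((580,370),(600,340),(492,216),(473,341),(260,248),(192,248),(260,192)): print(u,v,f[int(v/1.5),int(u/1.5)])
E
```

```text
top blue z med 0.005 p95 0.010 [390.7 250.2] [286.7 132.2] 82.4 [[306.0, 117.0], [437.0, 99.0], [475.0, 383.0], [344.0, 401.0]]
top red z med 0.064 p95 0.067 [ 569.7 -189.5] [90.2 17.1] 75.8 [[550.0, -231.0], [567.0, -235.0], [589.0, -148.0], [572.0, -144.0]]
top cork z med 0.001 p95 0.006 [ 428.9 -350.4] [262.4 201.4] 3.0 [[293.0, -257.0], [303.0, -458.0], [565.0, -444.0], [555.0, -243.0]]
side blue z med 0.006 p95 0.013 [385.5 258.1] [306.7 146.4] 82.4 [[293.0, 116.0], [438.0, 96.0], [478.0, 400.0], [333.0, 420.0]]
side red z med 0.060 p95 0.067 [ 560.9 -176. ] [113.5  43.8] 74.9 [[525.0, -225.0], [567.0, -236.0], [597.0, -127.0], [554.0, -116.0]]
side cork z med 0.001 p95 0.005 [ 427.9 -353.9] [263.7 203.9] 3.1 [[291.0, -259.0], [302.0, -463.0], [565.0, -449.0], [554.0, -245.0]]
brass [0.648 0.387 0.19 ]
copper [0.647 0.266 0.192]
steel [0.628 0.148 0.255]
slate [ 0.482 -0.121  0.057]
bolt [ 0.606 -0.038  0.076]
pin [ 0.6   -0.076  0.062]
peg3 [0.696 0.384 0.255]
peg2 [0.685 0.263 0.253]
peg1 [0.678 0.144 0.251]
bar l [0.727 0.431 0.261]
bar r [0.704 0.089 0.26 ]
top crossbar 1326
[... 2538 characters left out ...]
nt64(11)), (np.float64(0.25), np.int64(21)), (np.float64(0.26), np.int64(24)), (np.float64(0.27), np.int64(43)), (np.float64(0.28), np.int64(18)), (np.float64(0.29), np.int64(25)), (np.float64(0.3), np.int64(6)), (np.float64(0.31), np.int64(8)), (np.float64(0.32), np.int64(6)), (np.float64(0.33), np.int64(4)), (np.float64(0.34), np.int64(1)), (np.float64(0.36), np.int64(2)), (np.float64(0.37), np.int64(17)), (np.float64(0.38), np.int64(16)), (np.float64(0.39), np.int64(34)), (np.float64(0.4), np.int64(15)), (np.float64(0.41), np.int64(13))]
580 370 [ 15 124 136]
600 340 [ 13 118 149]
492 216 [ 65 128 126]
473 341 [ 17 112 178]
260 248 [ 10 147 160]
192 248 [ 20 158 178]
260 192 [ 13 136 152]
```

```bash
cat >> h.py <<'E'
def shift(t,yaw=None):
    T=tool(); d=T[:3,:3].T@(np.array(t)-T[:3,3])*1000
    y=np.arctan2(T[1,0],T[0,0]); print("tcp",T[:3,3].round(4),"yaw %.4f"%y,"tilt",T[2,2].round(5),"shift mm",d.round(1),"" if yaw is None else "turn z %.4f"%(y-yaw))
E
python3 -m handwheel '[[[0,0,-30,0,0,0.1066,1],[0,0,-30,0,0,0.1066,1],[0,0,-30,0,0,0.1066,1],[0,0,-30,0,0,0.1066,1],[0,0,-15,0,0,0,1],[0,0,0,0,0,0,1]]]'
python3 -m handwheel '[[[16,-34,0,0,0,0,1],[16,-34,0,0,0,0,1],[16,-34,0,0,0,0,1],[16,-34,0,0,0,0,1],[16,-34,0,0,0,0,1],[16,-34,0,0,0,0,1],[16,-34,0,0,0,0,1],[16,-34,0,0,0,0,1],[16,-34,0,0,0,0,1],[16,-34,0,0,0,0,1],[16,-34,0,0,0,0,1],[16,-34,0,0,0,0,1],[16,-34,0,0,0,0,1],[16,-34,0,0,0,0,1],[16,-34,0,0,0,0,1],[16,-34,0,0,0,0,1],[16,-34,0,0,0,0,1],[16,-34,0,0,0,0,1],[16,-34,0,0,0,0,1],[0,0,0,0,0,0,1]]]'
python3 -c "
from h import *
shift((.636,.155,.38),-.0745)"
```

```text
time_s: 0.65
tcp_pos: [0.2158, -0.5875, 0.37]
tool_rot: [0.002, 0.999, -0.037, 0.001]
force: [-0.3, -0.3, -0.5]
opening: 1.004
grip_force: 0.0
time_s: 2.32
tcp_pos: [0.5678, 0.0417, 0.3649]
tool_rot: [-0.001, 0.999, -0.033, -0.001]
force: [-0.4, 1.1, -0.5]
opening: 0.998
grip_force: 0.0
tcp [0.5678 0.0417 0.3649] yaw -0.0668 tilt -0.99999 shift mm [  60.4 -117.7  -14.9] turn z 0.0077
```

```bash
python3 -m handwheel '[[[15,-29,-4,0,0,0.0077,1],[15,-29,-4,0,0,0,1],[15,-29,-4,0,0,0,1],[15,-29,-4,0,0,0,1],[0,0,0,0,0,0,1],[0,0,0,0,0,0,1],[0,0,0,0,0,0,1]]]'
python3 - <<'E'
from h import *
shift((.636,.155,.38),-.0745)
c=cam("wrist"); np.savez("w1.npz",**{k:c[k] for k in("frame","depth","W","K","D")})
cv2.imwrite("pics/w1.png",cv2.resize(c["frame"],(768,576),interpolation=cv2.INTER_CUBIC))
E
```

```text
time_s: 2.9
tcp_pos: [0.6356, 0.1452, 0.3813]
tool_rot: [0.0, 0.999, -0.041, -0.001]
force: [-0.5, -0.2, 0.0]
opening: 0.999
grip_force: 0.0
tcp [0.6356 0.1452 0.3813] yaw -0.0820 tilt -1.0 shift mm [-0.4 -9.8  1.3] turn z -0.0075
```

View pics/w1.png

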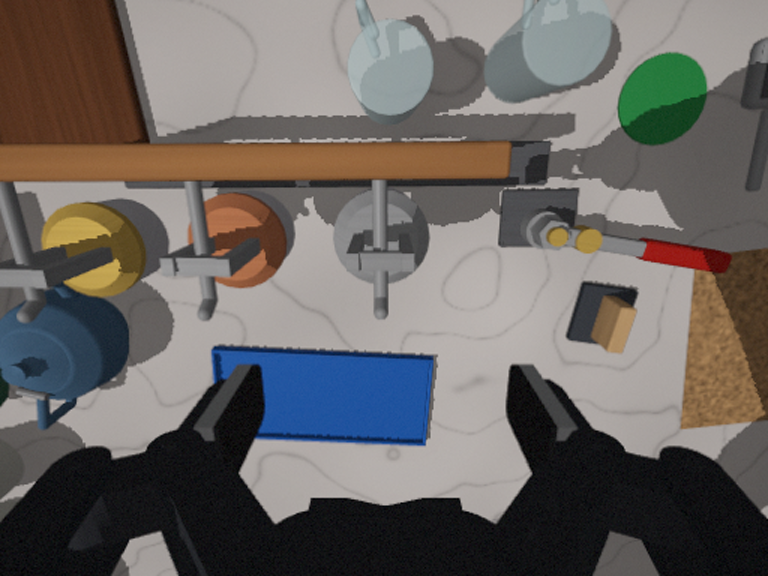

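The wrist picture shows the steel bail's bar at about (385,255), its peg's tip at (381,310), the copper bar at (205,262), and the fingers' tips at the bottom. The camera is on the +x side. I'll take the cloud of the bars.

```bash
python3 - <<'E'
from h import *
d=np.load("w1.npz"); c={k:d[k] for k in d.files}; P=cloud(c)
o=np.array([.607,-.033]); 
def stand(P,yaw=-.0745):
    r=np.array([[np.cos(yaw),-np.sin(yaw)],[np.sin(yaw),np.cos(yaw)]]); q=P.copy(); q[...,:2]=(P[...,:2]-o)@r; return q
h=cv2.cvtColor(c["frame"],cv2.COLOR_BGR2HSV); m=cv2.inRange(h,(5,100,40),(18,255,255))>0
B=P[m&(P[...,2]>.25)&(P[...,2]<.27)&(P[...,0]>.68)]; pl=np.polyfit(B[:,1],B[:,0],1); print("crossbar",pl,"z",np.median(B[:,2]),"x range@fit res",np.percentile(B[:,0]-np.polyval(pl,B[:,1]),[1,99]),"y",B[:,1].min(),B[:,1].max())
S=stand(P)
for n,y in(("steel",190),("copper",310),("brass",430)):
    q=S[(abs(S[...,1]-y/1000)<.035)&(S[...,2]>.235)&(S[...,2]<.28)&(S[...,0]<.06)]
    for lo,hi in((.235,.245),(.245,.252),(.252,.262),(.262,.28)):
        w=q[(q[:,2]>lo)&(q[:,2]<hi)]
        if len(w)>5: print(n,lo,len(w),"x",np.percentile(w[:,0],[2,25,50,75,98]).round(4),"y",np.percentile(w[:,1],[2,50,98]).round(4),"z",np.median(w[:,2]).round(4))
    w=q[(q[:,2]>.25)&(abs(q[:,1]-np.median(q[:,1]))>.009)]
    if len(w): print("  bar only x",np.percentile(w[:,0],[2,25,50,75,98]).round(4),"y",np.percentile(w[:,1],[2,98]).round(4),"slope",np.polyfit(w[:,1],w[:,0],1).round(3))
E
```

```text
crossbar [0.07291817 0.69869584] z 0.2594673595943529 x range@fit res [-0.01074213  0.01037622] y 0.06353789337077137 0.3735267393822441
steel 0.235 45 x [0.0027 0.0315 0.0317 0.0319 0.0381] y [0.1623 0.1784 0.2047] z 0.2411
steel 0.245 505 x [-0.0039  0.0091  0.0345  0.0477  0.0586] y [0.1783 0.1832 0.1918] z 0.2488
steel 0.252 703 x [-0.0113  0.0215  0.0255  0.0294  0.0319] y [0.1625 0.1832 0.2038] z 0.2578
  bar only x [0.0202 0.0233 0.0268 0.0302 0.0319] y [0.1618 0.2046] slope [0.006 0.026]
copper 0.235 113 x [0.0025 0.0231 0.0285 0.0295 0.0553] y [0.2807 0.2979 0.3243] z 0.2412
copper 0.245 603 x [-0.0045  0.0104  0.0318  0.0467  0.0588] y [0.281  0.3009 0.3182] z 0.2488
copper 0.252 755 x [-0.0117  0.0187  0.0226  0.0266  0.0294] y [0.2811 0.3019 0.3246] z 0.2578
  bar only x [0.0172 0.0205 0.024  0.0276 0.0295] y [0.281  0.3252] slope [0.025 0.016]
brass 0.235 230 x [-0.0029  0.0155  0.0214  0.031   0.0577] y [0.4008 0.418  0.4413] z 0.2424
brass 0.245 686 x [-0.0069  0.0125  0.0298  0.0454  0.0589] y [0.401  0.4202 0.427 ] z 0.2485
brass 0.252 618 x [-0.0133  0.0106  0.0151  0.0194  0.0222] y [0.4007 0.4182 0.4313] z 0.2573
  bar only x [0.0105 0.0131 0.0166 0.02   0.0222] y [0.4004 0.4323] slope [0.003 0.015]
```

```bash
python3 -m handwheel '[[[5.3,-1.7,20,0,0,-0.0085,1],[5.3,-1.8,20,0,0,0,1],[0,0,20,0,0,0,1],[0,0,20,0,0,0,1],[0,0,0,0,0,0,1],[0,0,0,0,0,0,1]]]' | head -2
python3 -c "
from h import *
shift((.6464,.1478,.214),-.073)"
```

```text
time_s: 3.45
tcp_pos: [0.6463, 0.1471, 0.3023]
tcp [0.6463 0.1471 0.3023] yaw -0.0749 tilt -1.0 shift mm [ 0.1 -0.8 88.3] turn z -0.0019
```

```bash
python3 -m handwheel '[[[0,-0.8,18,0,0,0,1],[0,0,18,0,0,0,1],[0,0,18,0,0,0,1],[0,0,18,0,0,0,1],[0,0,16,0,0,0,1],[0,0,0,0,0,0,1],[0,0,0,0,0,0,1]]]'
python3 -m handwheel '[[[0,0,0,0,0,0,0.6],[0,0,0,0,0,0,0.45],[0,0,0,0,0,0,0.3],[0,0,0,0,0,0,0.3],[0,0,0,0,0,0,0.3],[0,0,0,0,0,0,0.3],[0,0,0,0,0,0,0.3],[0,0,0,0,0,0,0.3]]]' 40
python3 -c "
from h import *
shift((.6464,.1478,.214),-.073)"
```

```text
time_s: 4.03
tcp_pos: [0.647, 0.1488, 0.2156]
tool_rot: [-0.0, 0.999, -0.037, 0.0]
force: [0.1, 0.5, 0.6]
opening: 0.998
grip_force: 0.0
time_s: 4.7
tcp_pos: [0.6474, 0.1489, 0.2156]
tool_rot: [-0.0, 0.999, -0.037, 0.001]
force: [0.1, -1.2, 7.3]
opening: 0.513
grip_force: 40.0
tcp [0.6474 0.1489 0.2156] yaw -0.0742 tilt -1.0 shift mm [-0.9  1.2  1.5] turn z -0.0012
```

```bash
python3 -m handwheel '[[[0,0,-5,0,0,0,0.3],[0,0,-8,0,0,0,0.3],[0,0,-8,0,0,0,0.3],[0,0,-6,0,0,0,0.3],[0,0,0,0,0,0,0.3],[0,0,0,0,0,0,0.3],[0,0,0,0,0,0,0.3]]]'
python3 - <<'E'
from h import *
d=np.load("w1.npz"); c={k:d[k] for k in d.files}
m=cv2.inRange(cv2.cvtColor(c["frame"],cv2.COLOR_BGR2HSV),(105,130,60),(125,255,255)); 
P=cloud(c); m[np.nan_to_num(P[...,1])>.45]=0
for z in(.014,.005):
    k=max(cv2.findContours(m,0,1)[0],key=cv2.contourArea); r=cv2.minAreaRect((onz(c,k[:,0],z)[:,:2]*1000).astype(np.float32)); print(r,cv2.boxPoints(r).round().tolist())
shift((.378,.158,.1))
E
```

```text
time_s: 5.28
tcp_pos: [0.6465, 0.1491, 0.241]
tool_rot: [0.0, 0.999, -0.037, -0.0]
force: [-1.1, 0.2, -3.9]
opening: 0.511
grip_force: 41.1
((395.56243896484375, 251.96368408203125), (297.3224182128906, 143.82382202148438), 82.35384368896484) [[305.0, 114.0], [447.0, 95.0], [487.0, 390.0], [344.0, 409.0]]
((389.9275207519531, 253.95867919921875), (302.57452392578125, 146.36439514160156), 82.35383605957031) [[297.0, 114.0], [442.0, 94.0], [483.0, 394.0], [338.0, 414.0]]
tcp [0.6465 0.1491 0.241 ] yaw -0.0738 tilt -1.0 shift mm [-268.4   10.9  141.1]
```

```bash
python3 -m handwheel '[[[-12,0,0,0,0,0,0.3],[-20,0,0,0,0,0,0.3],[-24,0,0,0,0,0,0.3],[-24,0,0,0,0,0,0.3],[-24,1,6,0,0,0,0.3],[-24,1,8,0,0,0,0.3],[-24,1,8,0,0,0,0.3],[-24,1,8,0,0,0,0.3],[-24,1,8,0,0,0,0.3],[-24,1,8,0,0,0,0.3],[-20,1,8,0,0,0,0.3],[-12,1,8,0,0,0,0.3],[-8,1,8,0,0,0,0.3],[0,0,0,0,0,0,0.3],[0,0,0,0,0,0,0.3],[0,0,0,0,0,0,0.3]]]'
python3 -c "
from h import *
shift((.3815,.160,.096))"
```

```text
time_s: 6.62
tcp_pos: [0.3837, 0.1598, 0.1717]
tool_rot: [-0.0, 0.999, -0.037, 0.0]
force: [0.9, -0.8, -3.4]
opening: 0.508
grip_force: 41.4
tcp [0.3837 0.1598 0.1717] yaw -0.0741 tilt -1.0 shift mm [-2.2 -0.  75.7]
```

Now I'll lower to just above the floor, then ease down watching the force.

```bash
python3 -m handwheel '[[[-2,0,15,0,0,0,0.3],[0,0,18,0,0,0,0.3],[0,0,18,0,0,0,0.3],[0,0,15,0,0,0,0.3],[0,0,5,0,0,0,0.3],[0,0,2,0,0,0,0.3],[0,0,1,0,0,0,0.3],[0,0,0,0,0,0,0.3],[0,0,0,0,0,0,0.3]]]'
python3 -m handwheel '[[[0,0,1,0,0,0,0.3],[0,0,1,0,0,0,0.3],[0,0,0,0,0,0,0.3],[0,0,0,0,0,0,0.3]]]'
```

```text
time_s: 7.37
tcp_pos: [0.3813, 0.1599, 0.098]
tool_rot: [-0.0, 0.999, -0.037, 0.001]
force: [0.3, -0.1, -2.6]
opening: 0.508
grip_force: 41.5
time_s: 7.7
tcp_pos: [0.3813, 0.16, 0.0959]
tool_rot: [-0.0, 0.999, -0.037, 0.001]
force: [-1.6, 0.3, 7.2]
opening: 0.508
grip_force: 42.4
```

```bash
python3 -m handwheel '[[[0,0,0,0,0,0,0.7],[0,0,0,0,0,0,1],[0,0,0,0,0,0,1],[0,0,0,0,0,0,1],[0,0,0,0,0,0,1],[0,0,-15,0,0,0,1],[0,0,-30,0,0,0,1],[0,0,-35,0,0,0,1],[0,0,-35,0,0,0,1],[0,0,-35,0,0,0,1],[0,0,-30,0,0,0,1],[0,0,-24,0,0,0,1]]]' | head -2
python3 -m handwheel '[[[24,-12,0,0,0,0,1],[24,-12,0,0,0,0,1],[24,-12,0,0,0,0,1],[24,-12,0,0,0,0,1],[24,-12,0,0,0,0,1],[24,-12,0,0,0,0,1],[24,-12,0,0,0,0,1],[24,-12,0,0,0,0,1],[24,-12,0,0,0,0,1],[24,-10,0,0,0,0,1],[22,-9,0,0,0,0,1],[0,0,0,0,0,0,1],[0,0,0,0,0,0,1],[0,0,0,0,0,0,1]]]' |head -2
python3 -c "
from h import *
shift((.653,.2675,.214),-.073)"
```

```text
time_s: 8.7
tcp_pos: [0.3808, 0.1599, 0.3018]
time_s: 9.87
tcp_pos: [0.6509, 0.2672, 0.299]
tcp [0.6509 0.2672 0.299 ] yaw -0.0734 tilt -1.0 shift mm [ 2.2 -0.5 85. ] turn z -0.0004
```

```bash
python3 -m handwheel '[[[2,-0.5,18,0,0,0,1],[0,0,18,0,0,0,1],[0,0,18,0,0,0,1],[0,0,18,0,0,0,1],[0,0,12,0,0,0,1],[0,0,0,0,0,0,1],[0,0,0,0,0,0,0.6],[0,0,0,0,0,0,0.45],[0,0,0,0,0,0,0.3],[0,0,0,0,0,0,0.3],[0,0,0,0,0,0,0.3],[0,0,0,0,0,0,0.3],[0,0,0,0,0,0,0.3],[0,0,0,0,0,0,0.3]]]' 40
python3 -m handwheel '[[[0,0,-5,0,0,0,0.3],[0,0,-8,0,0,0,0.3],[0,0,-8,0,0,0,0.3],[0,0,-5,0,0,0,0.3],[0,0,0,0,0,0,0.3],[0,0,0,0,0,0,0.3],[0,0,0,0,0,0,0.3]]]'
python3 -c "
from h import *
shift((.394,.252,.17))"
```

```text
time_s: 11.03
tcp_pos: [0.6538, 0.2679, 0.2165]
tool_rot: [-0.0, 0.999, -0.037, 0.001]
force: [0.0, 0.3, 7.0]
opening: 0.514
grip_force: 40.1
time_s: 11.62
tcp_pos: [0.6533, 0.2673, 0.241]
tool_rot: [0.0, 0.999, -0.037, -0.0]
force: [-0.2, -0.4, -3.0]
opening: 0.513
grip_force: 41.0
tcp [0.6533 0.2673 0.241 ] yaw -0.0738 tilt -1.0 shift mm [-257.4   34.4   71.1]
```

```bash
python3 -m handwheel '[[[-12,0,0,0,0,0,0.3],[-20,0,0,0,0,0,0.3],[-24,0,0,0,0,0,0.3],[-24,0,0,0,0,0,0.3],[-24,4,6,0,0,0,0.3],[-24,4,8,0,0,0,0.3],[-24,4,8,0,0,0,0.3],[-24,4,8,0,0,0,0.3],[-24,4,8,0,0,0,0.3],[-24,4,8,0,0,0,0.3],[-19,4,8,0,0,0,0.3],[-10,4,8,0,0,0,0.3],[-4,2,8,0,0,0,0.3],[0,0,0,0,0,0,0.3],[0,0,0,0,0,0,0.3],[0,0,0,0,0,0,0.3]]]'
python3 -c "
from h import *
shift((.394,.252,.099))"
```

```text
time_s: 12.95
tcp_pos: [0.3955, 0.2528, 0.1716]
tool_rot: [-0.0, 0.999, -0.037, 0.0]
force: [-0.3, 0.4, -1.8]
opening: 0.511
grip_force: 41.2
tcp [0.3955 0.2528 0.1716] yaw -0.0743 tilt -1.0 shift mm [-1.5  0.9 72.6]
```

```bash
python3 -m handwheel '[[[-1.5,0,15,0,0,0,0.3],[0,0,18,0,0,0,0.3],[0,0,18,0,0,0,0.3],[0,0,15,0,0,0,0.3],[0,0,4,0,0,0,0.3],[0,0,2,0,0,0,0.3],[0,0,0,0,0,0,0.3],[0,0,0,0,0,0,0.3]]]'
python3 -m handwheel '[[[0,0,1,0,0,0,0.3],[0,0,1,0,0,0,0.3],[0,0,0,0,0,0,0.3],[0,0,0,0,0,0,0.3]]]'
```

```text
time_s: 13.62
tcp_pos: [0.3937, 0.2529, 0.1001]
tool_rot: [-0.0, 0.999, -0.037, 0.0]
force: [0.5, -0.0, -1.8]
opening: 0.512
grip_force: 41.3
time_s: 13.95
tcp_pos: [0.3932, 0.2526, 0.0975]
tool_rot: [-0.0, 0.999, -0.037, 0.0]
force: [-0.2, 1.0, -2.2]
opening: 0.504
grip_force: 41.3
```

```bash
python3 -m handwheel '[[[0,0,1,0,0,0,0.3],[0,0,0,0,0,0,0.3],[0,0,0,0,0,0,0.3]]]'
```

```text
time_s: 14.2
tcp_pos: [0.3933, 0.2527, 0.0967]
tool_rot: [-0.0, 0.999, -0.037, 0.0]
force: [-2.6, -2.3, 8.9]
opening: 0.513
grip_force: 42.4
```

```bash
python3 -m handwheel '[[[0,0,0,0,0,0,0.7],[0,0,0,0,0,0,1],[0,0,0,0,0,0,1],[0,0,0,0,0,0,1],[0,0,0,0,0,0,1],[0,0,-15,0,0,0,1],[0,0,-30,0,0,0,1],[0,0,-35,0,0,0,1],[0,0,-35,0,0,0,1],[0,0,-35,0,0,0,1],[0,0,-30,0,0,0,1],[0,0,-24,0,0,0,1]]]' | head -2
python3 -m handwheel '[[[23,-14,0,0,0,0,1],[23,-14,0,0,0,0,1],[23,-14,0,0,0,0,1],[23,-14,0,0,0,0,1],[23,-14,0,0,0,0,1],[23,-14,0,0,0,0,1],[23,-14,0,0,0,0,1],[23,-14,0,0,0,0,1],[23,-14,0,0,0,0,1],[23,-14,0,0,0,0,1],[21,-13,0,0,0,0,1],[0,0,0,0,0,0,1],[0,0,0,0,0,0,1],[0,0,0,0,0,0,1]]]' |head -2
python3 - <<'E'
from h import *
shift((.6547,.3871,.214),-.073)
c=cam("wrist"); P=cloud(c); o=np.array([.607,-.033]); y=-.0745
r=np.array([[np.cos(y),-np.sin(y)],[np.sin(y),np.cos(y)]]); P[...,:2]=(P[...,:2]-o)@r
q=P[(abs(P[...,1]-.4225)<.04)&(P[...,2]>.252)&(P[...,2]<.265)&(P[...,0]<.06)&(P[...,0]>.0)]
q=q[abs(q[:,1]-.4225)>.009]
print(np.percentile(q[:,0],[2,50,98]),np.percentile(q[:,1],[2,98]),np.median(q[:,2]))
cv2.imwrite("pics/w2.png",c["frame"])
E
```

```text
time_s: 15.2
tcp_pos: [0.3932, 0.2528, 0.3029]
time_s: 16.37
tcp_pos: [0.6542, 0.3867, 0.3]
tcp [0.6542 0.3867 0.3   ] yaw -0.0733 tilt -1.0 shift mm [ 0.5 -0.4 86. ] turn z -0.0003
[0.01054413 0.01759797 0.02256967] [0.40194538 0.44508401] 0.25865662337610906
```

View pics/w2.png

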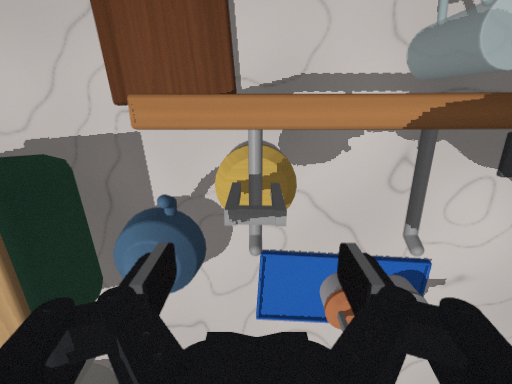

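The wrist view shows the brass bail centred between the fingers at (255,215). The copper and steel tins stand on the tray at (340,300) and (400,290). The teapot is to the left, at (160,250).

```bash
python3 -m handwheel '[[[0.5,-0.8,18,0,0,0,1],[0,0,18,0,0,0,1],[0,0,18,0,0,0,1],[0,0,18,0,0,0,1],[0,0,12,0,0,0,1],[0,0,0,0,0,0,1],[0,0,0,0,0,0,0.6],[0,0,0,0,0,0,0.45],[0,0,0,0,0,0,0.3],[0,0,0,0,0,0,0.3],[0,0,0,0,0,0,0.3],[0,0,0,0,0,0,0.3],[0,0,0,0,0,0,0.3],[0,0,0,0,0,0,0.3]]]' 40
python3 -m handwheel '[[[0,0,-5,0,0,0,0.3],[0,0,-8,0,0,0,0.3],[0,0,-8,0,0,0,0.3],[0,0,-5,0,0,0,0.3],[0,0,0,0,0,0,0.3],[0,0,0,0,0,0,0.3],[0,0,0,0,0,0,0.3]]]'
python3 - <<'E'
from h import *
shift((.406,.342,.17))
c=cam("top"); P=cloud(c); q=P[(P[...,2]>.02)&(P[...,2]<.2)&(P[...,0]>.3)&(P[...,0]<.62)&(P[...,1]>.38)&(P[...,1]<.6)]
for lo,hi in((.02,.06),(.06,.1),(.1,.14)):
    w=q[(q[:,2]>lo)&(q[:,2]<hi)]; w=w[w[:,1]<np.percentile(w[:,1],3)] if len(w) else w; print(lo,w.round(3)[:6].tolist())
E
```

```text
time_s: 17.58
tcp_pos: [0.6556, 0.3874, 0.2176]
tool_rot: [-0.0, 0.999, -0.037, 0.001]
force: [-1.3, -2.9, 7.1]
opening: 0.508
grip_force: 40.1
time_s: 18.17
tcp_pos: [0.6552, 0.3873, 0.242]
tool_rot: [0.0, 0.999, -0.037, -0.0]
force: [0.0, -0.2, -3.5]
opening: 0.51
grip_force: 41.2
tcp [0.6552 0.3873 0.242 ] yaw -0.0738 tilt -1.0 shift mm [-245.1   63.6   72.1] 
0.02 [[0.528, 0.478, 0.053], [0.524, 0.477, 0.056], [0.522, 0.478, 0.051], [0.508, 0.479, 0.048], [0.443, 0.394, 0.021], [0.356, 0.403, 0.02]]
0.06 [[0.541, 0.484, 0.067], [0.537, 0.484, 0.075], [0.538, 0.484, 0.065], [0.538, 0.482, 0.061], [0.534, 0.483, 0.068], [0.535, 0.482, 0.061]]
0.1 [[0.619, 0.505, 0.115], [0.617, 0.506, 0.111], [0.618, 0.504, 0.11], [0.617, 0.501, 0.11], [0.618, 0.498, 0.11], [0.614, 0.505, 0.114]]
```

```bash
python3 -m handwheel '[[[-12,0,0,0,0,0,0.3],[-20,0,0,0,0,0,0.3],[-24,0,0,0,0,0,0.3],[-24,0,0,0,0,0,0.3],[-24,7,6,0,0,0,0.3],[-24,7,8,0,0,0,0.3],[-24,7,8,0,0,0,0.3],[-24,7,8,0,0,0,0.3],[-24,7,8,0,0,0,0.3],[-20,8,8,0,0,0,0.3],[-14,8,8,0,0,0,0.3],[-8,8,8,0,0,0,0.3],[-4,5,8,0,0,0,0.3],[0,0,0,0,0,0,0.3],[0,0,0,0,0,0,0.3],[0,0,0,0,0,0,0.3]]]' | head -2
python3 -m handwheel '[[[0,0,15,0,0,0,0.3],[0,0,18,0,0,0,0.3],[0,0,18,0,0,0,0.3],[0,0,15,0,0,0,0.3],[0,0,4,0,0,0,0.3],[0,0,2,0,0,0,0.3],[0,0,0,0,0,0,0.3],[0,0,0,0,0,0,0.3]]]'
python3 -m handwheel '[[[0,0,1,0,0,0,0.3],[0,0,1,0,0,0,0.3],[0,0,0,0,0,0,0.3],[0,0,0,0,0,0,0.3]]]'
```

```text
time_s: 19.55
tcp_pos: [0.406, 0.3422, 0.1727]
time_s: 20.22
tcp_pos: [0.4057, 0.3423, 0.1012]
tool_rot: [-0.0, 0.999, -0.037, 0.0]
force: [0.1, 0.5, -2.8]
opening: 0.51
grip_force: 41.8
time_s: 20.55
tcp_pos: [0.4053, 0.3418, 0.0985]
tool_rot: [-0.0, 0.999, -0.037, 0.0]
force: [-0.7, 0.1, -2.7]
opening: 0.51
grip_force: 41.8
```

```bash
python3 -m handwheel '[[[0,0,1,0,0,0,0.3],[0,0,0,0,0,0,0.3],[0,0,0,0,0,0,0.3]]]'
```

```text
time_s: 20.8
tcp_pos: [0.4054, 0.3419, 0.0978]
tool_rot: [-0.0, 0.999, -0.037, 0.0]
force: [-2.3, -2.2, 7.3]
opening: 0.506
grip_force: 43.0
```

```bash
python3 -m handwheel '[[[0,0,0,0,0,0,0.7],[0,0,0,0,0,0,1],[0,0,0,0,0,0,1],[0,0,0,0,0,0,1],[0,0,0,0,0,0,1],[0,0,-15,0,0,0,1],[0,0,-30,0,0,0,1],[0,0,-35,0,0,0,1],[0,0,-35,0,0,0,1],[0,0,-35,0,0,0,1],[0,0,-35,0,0,0,1],[0,0,-30,0,0,0,1]]]' | head -2
python3 -m handwheel '[[[0,25,0,0,0,0,1],[0,35,0,0,0,0,1],[0,35,0,0,0,0,1],[0,35,0,0,0,0,1],[0,35,0,0,0,0,1],[0,35,0,0,0,0,1],[0,35,0,0,0,0,1],[0,35,0,0,0,0,1],[0,35,0,0,0,0,1],[0,35,0,0,0,0,1],[0,35,0,0,0,0,1],[0,25,0,0,0,0,1],[0,15,0,0,0,0,1],[0,0,0,0,0,0,1],[0,0,0,0,0,0,1],[0,0,0,0,0,0,1]]]' |head -2
cat > slate.py <<'E'
from h import *
def rect(B): return cv2.minAreaRect((B[:,:2]*1000).astype(np.float32))
def slate(n):
    c=cam(n); P=cloud(c); X=np.nan_to_num(P)
    h=cv2.cvtColor(c["frame"],cv2.COLOR_BGR2HSV); m=cv2.inRange(h,(8,60,60),(25,255,255))>0
    m&=(X[...,2]>.03)&(X[...,2]<.075)&(X[...,0]>.25)&(X[...,0]<.66)&(X[...,1]>-.5)&(X[...,1]<.05)
    l=cv2.connectedComponentsWithStats(m.astype(np.uint8))
    for i in range(1,l[0]):
        if l[2][i,4]<60: continue
        B=P[l[1]==i]; t=B[B[:,2]>np.percentile(B[:,2],90)-.006]; r=rect(t)
        print(n,"wood",len(B),"ztop %.4f"%np.percentile(B[:,2],90),np.round(r[0],1),np.round(r[1],1),round(r[2],1))
    return c,P
if __name__=="__main__":
    c,P=slate("top"); w,Q=slate("wrist"); print(tool()[:3,3])
    a=c["frame"][110:330,120:400]; cv2.imwrite("pics/s1.png",np.vstack([cv2.resize(a,(382,300)),cv2.resize(w["frame"],(382,286))]))
E
python3 slate.py
```

```text
time_s: 21.8
tcp_pos: [0.4051, 0.3419, 0.3148]
time_s: 23.13
tcp_pos: [0.3747, -0.0715, 0.3123]
top wood 90 ztop 0.0665 [601.2 -78.9] [26.5 25.1] 32.1
top wood 93 ztop 0.0627 [ 497.7 -130.6] [19.6 32.9] 76.5
wrist wood 825 ztop 0.0607 [ 485.6 -127. ] [20.  59.4] 77.1
[ 0.37476079 -0.0713361   0.31233616]
```

View pics/s1.png

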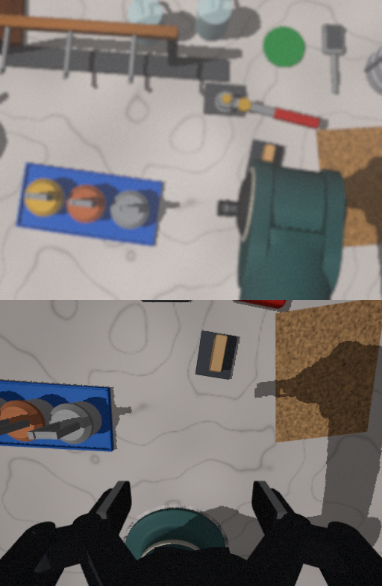

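Both views show the tins upright on the tray. The slate handle's top is at z = 0.061, its centre is (0.486, -0.127) and its yaw is -0.225. I'll go above it.

```bash
python3 -m handwheel '[[[0,0,20,0,0,0.076,1],[0,0,20,0,0,0.075,1],[20,8,20,0,0,0,1],[25,8,20,0,0,0,1],[25,8,20,0,0,0,1],[25,8,20,0,0,0,1],[20,0,20,0,0,0,1],[0,0,10,0,0,0,1],[0,0,0,0,0,0,1],[0,0,0,0,0,0,1],[0,0,0,0,0,0,1]]]' |head -2
python3 -c "
from h import *
import slate
slate.slate('wrist')
shift((.4856,-.127,.024),-.225)"
```

```text
time_s: 24.15
tcp_pos: [0.4795, -0.1285, 0.1633]
wrist wood 1219 ztop 0.0646 [600.7 -79.2] [28.  28.4] 76.5
wrist wood 172 ztop 0.0744 [607.6 -45.3] [ 9.2 19.2] 59.8
wrist wood 1421 ztop 0.0603 [ 486.6 -127. ] [19.5 59.1] 77.6
tcp [ 0.4796 -0.1287  0.1635] yaw -0.2244 tilt -1.0 shift mm [  5.2  -3.  139.5] turn z 0.0006
```

```bash
python3 -m handwheel '[[[6,-3,15,0,0,0,1],[0,0,20,0,0,0,1],[0,0,20,0,0,0,1],[0,0,20,0,0,0,1],[0,0,20,0,0,0,1],[0,0,20,0,0,0,1],[0,0,15,0,0,0,1],[0,0,7,0,0,0,1],[0,0,0,0,0,0,1],[0,0,0,0,0,0,1]]]' 
python3 -m handwheel '[[[0,0,0,0,0,0,0.7],[0,0,0,0,0,0,0.4],[0,0,0,0,0,0,0.2],[0,0,0,0,0,0,0.1],[0,0,0,0,0,0,0.05],[0,0,0,0,0,0,0.05],[0,0,0,0,0,0,0.05],[0,0,0,0,0,0,0.05],[0,0,0,0,0,0,0.05],[0,0,0,0,0,0,0.05]]]' 40
python3 -c "
from h import *
shift((.41,-.375,.024),-.225)"
```

```text
time_s: 25.03
tcp_pos: [0.4865, -0.1274, 0.0262]
tool_rot: [0.0, 0.994, -0.112, 0.0]
force: [0.1, -0.1, 0.4]
opening: 1.001
grip_force: 0.0
time_s: 25.87
tcp_pos: [0.4862, -0.1274, 0.0256]
tool_rot: [0.0, 0.994, -0.112, 0.0]
force: [-2.6, -0.4, 7.0]
opening: 0.229
grip_force: 39.7
tcp [ 0.4862 -0.1274  0.0256] yaw -0.2248 tilt -1.0 shift mm [-19.1 258.4   1.6] turn z 0.0002
```

```bash
python3 -m handwheel '[[[-0.5,5,0.3,0,0,0,0.05],[-1,10,0,0,0,0,0.05],[-1,14,0,0,0,0,0.05],[-1,14,0,0,0,0,0.05],[-1,14,0,0,0,0,0.05],[-1,14,0,0,0,0,0.05],[-1,14,0,0,0,0,0.05],[-1,10,0,0,0,0,0.05],[-0.5,5,0,0,0,0,0.05]]]' 
python3 -c "
from h import *
shift((.41,-.375,.0256),-.225)"
```

```text
time_s: 26.62
tcp_pos: [0.4567, -0.2235, 0.0256]
tool_rot: [-0.0, 0.994, -0.112, 0.001]
force: [2.5, 8.9, 10.8]
opening: 0.226
grip_force: 40.3
tcp [ 0.4567 -0.2235  0.0256] yaw -0.2250 tilt -1.0 shift mm [-1.170e+01  1.581e+02 -1.000e-01] turn z -0.0000
```

```bash
python3 -m handwheel '[[[-0.5,6,0,0,0,0,0.05],[-1,12,0,0,0,0,0.05],[-1,14,0,0,0,0,0.05],[-1,14,0,0,0,0,0.05],[-1,14,0,0,0,0,0.05],[-1,14,0,0,0,0,0.05],[-1,14,0,0,0,0,0.05],[-1,14,0,0,0,0,0.05],[-1,14,0,0,0,0,0.05],[-1,14,0,0,0,0,0.05],[-1,12,0,0,0,0,0.05],[-1,9,0,0,0,0,0.05],[-0.5,5,0,0,0,0,0.05],[0,0,0,0,0,0,0.05],[0,0,0,0,0,0,0.05]]]' 
python3 -c "
from h import *
shift((.41,-.375,.0256),-.225)"
```

```text
time_s: 27.87
tcp_pos: [0.4102, -0.3731, 0.0256]
tool_rot: [0.0, 0.994, -0.112, 0.001]
force: [1.5, -0.7, 5.8]
opening: 0.232
grip_force: 39.9
tcp [ 0.4102 -0.3731  0.0256] yaw -0.2250 tilt -1.0 shift mm [0.2 1.9 0. ] turn z -0.0000
```

```bash
python3 -m handwheel '[[[0,0,0,0,0,0,0.4],[0,0,0,0,0,0,0.7],[0,0,0,0,0,0,1],[0,0,0,0,0,0,1],[0,0,0,0,0,0,1],[0,0,0,0,0,0,1],[0,0,-10,0,0,0,1],[0,0,-20,0,0,0,1],[0,0,-30,0,0,0,1],[0,0,-35,0,0,0,1],[0,0,-35,0,0,0,1],[0,0,-35,0,0,0,1],[0,0,-35,0,0,0,0.7],[0,0,-30,0,0,0,0.3],[0,0,0,0,0,0,0],[0,0,0,0,0,0,0]]]' |head -2
python3 - <<'E'
from h import *
import slate
c,P=slate.slate("wrist"); X=np.nan_to_num(P)
h=cv2.cvtColor(c["frame"],cv2.COLOR_BGR2HSV)
m=((cv2.inRange(h,(0,150,60),(5,255,255))|cv2.inRange(h,(174,150,60),(180,255,255)))>0)&(X[...,2]>.05)&(X[...,2]<.075)
B=P[m]; r=slate.rect(B); print("red",len(B),r,np.percentile(B[:,2],[5,50,95]))
# dark slate plate
m=(h[...,2]<75)&(X[...,2]>.008)&(X[...,2]<.02)&(X[...,0]>.3)&(X[...,0]<.55)&(X[...,1]<-.3)&(X[...,1]>-.46); print("plate",m.sum(),slate.rect(P[m]) if m.sum()>5 else 0)
m=(X[...,2]>.1)&(X[...,2]<.25)&(X[...,0]>.5)&(X[...,0]<.85)&(X[...,1]<-.2)
if m.sum(): B=P[m]; print("tiffin",B.min(0),B.max(0))
cv2.imwrite("pics/w3.png",c["frame"]); print(tool()[:3,3])
E
```

```text
time_s: 29.2
tcp_pos: [0.41, -0.3728, 0.2573]
wrist wood 782 ztop 0.0604 [ 410.  -373.2] [19.2 60.5] 76.6
red 2160 ((571.3776245117188, -191.45533752441406), (99.21320343017578, 23.356964111328125), 75.77983856201172) [0.05756577 0.06217698 0.06375896]
plate 930 ((410.9282531738281, -374.5706481933594), (66.49117279052734, 79.56199645996094), 78.79012298583984)
[ 0.40946701 -0.37234927  0.25565989]
```

View pics/w3.png

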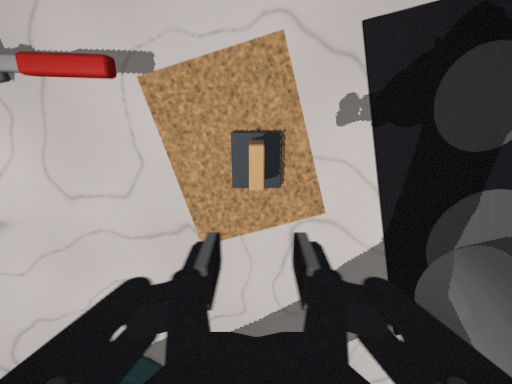

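The slate lies well inside the mat at (257,160), and the red grip is at (67,65). Working from the red grip, the bolt axis is (0.609, -0.041) and the bolt angle is about 0.26.

```bash
python3 - <<'E'
from h import *
d=np.load("top0.npz"); c={k:d[k] for k in d.files}; P=cloud(c); X=np.nan_to_num(P)
B=P[(X[...,2]>.1)&(X[...,2]<.26)&(X[...,0]>.5)&(X[...,0]<.85)&(X[...,1]<-.2)&(X[...,1]>-.5)]; print("tiffin",np.percentile(B,[1,50,99],axis=0).round(3).tolist())
B=P[(X[...,2]>.012)&(X[...,2]<.06)&(X[...,0]>.6)&(X[...,0]<.8)&(X[...,1]<-.15)&(X[...,1]>-.3)]; print("scoop",np.percentile(B,[1,50,99],axis=0).round(3).tolist())
shift((.615,-.2025,.14),-.248)
E
python3 -m handwheel '[[[20,-17,0,0,0,0.023,0],[24,-20,0,0,0,0,0],[24,-20,0,0,0,0,0],[24,-20,0,0,0,0,0],[24,-20,0,0,0,0,0],[24,-20,0,0,0,0,0],[10,-8,0,0,0,0,0],[0,0,0,0,0,0,0],[0,0,0,0,0,0,0]]]' |head -2
python3 -c "
from h import *
shift((.615,-.2025,.038),-.248)"
```

```text
tiffin [[0.625, -0.482, 0.109], [0.677, -0.408, 0.178], [0.739, -0.351, 0.201]]
scoop [[0.636, -0.299, 0.012], [0.736, -0.284, 0.021], [0.788, -0.183, 0.03]]
tcp [ 0.4095 -0.3723  0.2557] yaw -0.2248 tilt -1.0 shift mm [ 162.4 -211.4  115.7] turn z 0.0232
time_s: 30.0
tcp_pos: [0.5851, -0.287, 0.2535]
tcp [ 0.5851 -0.287   0.2535] yaw -0.2467 tilt -1.0 shift mm [  8.9 -89.1 215.6] turn z 0.0013
```

```bash
python3 -m handwheel '[[[2,-22,0,0,0,0,0],[3,-30,0,0,0,0,0],[3,-25,0,0,0,0,0],[1,-12,10,0,0,0,0],[0,0,30,0,0,0,0],[0,0,30,0,0,0,0],[0,0,30,0,0,0,0],[0,0,30,0,0,0,0],[0,0,10,0,0,0,0],[0,0,0,0,0,0,0],[0,0,0,0,0,0,0]]]'
python3 -c "
from h import *
import slate
slate.slate('top')
shift((.615,-.2025,.038),-.248)"
```

```text
time_s: 30.92
tcp_pos: [0.6157, -0.2042, 0.1156]
tool_rot: [0.0, 0.992, -0.124, -0.0]
force: [-0.1, 0.2, 1.4]
opening: -0.004
grip_force: 0.0
top wood 89 ztop 0.0673 [600.4 -78.2] [26.6 25.3] 44.8
tcp [ 0.6164 -0.2041  0.1165] yaw -0.2484 tilt -1.0 shift mm [-1.9 -1.2 78.5] turn z -0.0004
```

```bash
python3 -m handwheel '[[[-1.5,-1,15,0,0,0,0],[0,0,20,0,0,0,0],[0,0,20,0,0,0,0],[0,0,15,0,0,0,0],[0,0,8,0,0,0,0],[0,0,0,0,0,0,0],[0,0,0,0,0,0,0]]]'
python3 - <<'E'
from h import *
import slate
c,P=slate.slate('side')
shift((.615,-.2025,.038),-.248)
cv2.imwrite("pics/s2.png",cv2.resize(c["frame"][100:260,200:460],(780,480)))
E
```

```text
time_s: 31.55
tcp_pos: [0.6152, -0.2023, 0.0378]
tool_rot: [0.0, 0.992, -0.124, 0.0]
force: [0.6, -0.1, 0.2]
opening: -0.001
grip_force: 0.0
side wood 139 ztop 0.0598 [ 407.4 -371.2] [25.3 63.3] 73.8
side wood 64 ztop 0.0668 [598.5 -79.7] [24.9 34.9] 50.9
tcp [ 0.6154 -0.2023  0.0382] yaw -0.2479 tilt -1.0 shift mm [-0.4  0.3  0.2] turn z 0.0001
```

View pics/s2.png

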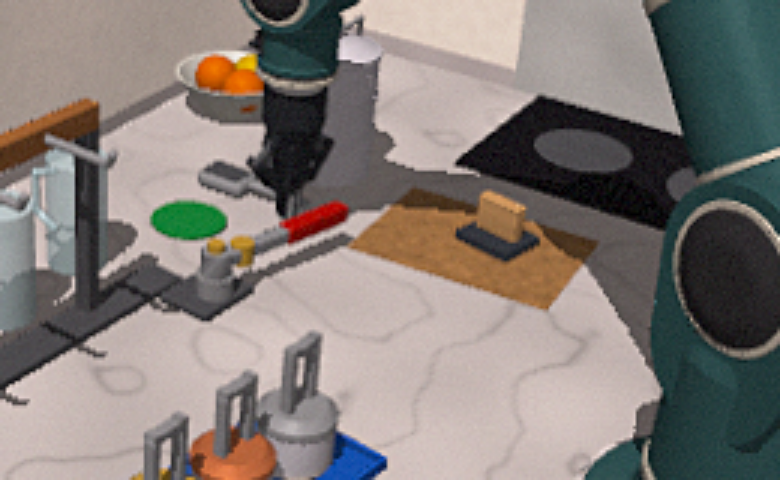

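The side view confirms the slate on the mat at (495,225), the tins standing on the tray, and the fingers just behind the red grip at (290,205). Next is the arc push.

```bash
python3 -m handwheel '[[[-10,0,0,0,0,0,0],[-10,0,0,0,0,0,0],[-5,0,0,0,0,0,0],[-7.8,1,0,0,0,0.05,0],[-7.8,1,0,0,0,0.05,0],[-7.8,1,0,0,0,0.05,0],[-7.8,1,0,0,0,0.05,0],[-7.8,1,0,0,0,0.05,0],[-7.8,1,0,0,0,0.05,0],[-7.8,1,0,0,0,0.05,0],[-7.8,1,0,0,0,0.05,0],[0,0,0,0,0,0,0]]]'
cat > wr.py <<'E'
from h import *
T=tool(); b=np.array([.6094,-.0412]); v=T[:2,:2].T@(T[:2,3]-b)
yaw=np.arctan2(T[1,0],T[0,0])
# handle angle in world if contact at finger's flat (11+12 mm) holds
hy=yaw-np.pi/2; corr=np.arctan2(v[0]-.023,v[1])
f=manip.sense()["force"]; print("R %.4f e %.4f z %.4f"%(v[1],v[0],T[2,3]),"bolt+click est %.3f"%(-(hy+corr)-.0735-1.4835),"push force tool x %.2f"%(T[:3,0]@f),"y %.2f"%(T[:3,1]@f))
E
python3 wr.py
```

```text
time_s: 32.6
tcp_pos: [0.5307, -0.1774, 0.038]
tool_rot: [-0.0, 0.948, -0.319, 0.001]
force: [0.2, 0.0, -0.1]
opening: -0.002
grip_force: 0.0
R 0.1561 e 0.0197 z 0.0380 bolt+click est 0.685 push force tool x 0.17 y -0.14
```

```bash
cat >> wr.py <<'E'
def red(n):
    c=cam(n); P=cloud(c); X=np.nan_to_num(P); h=cv2.cvtColor(c["frame"],cv2.COLOR_BGR2HSV)
    m=((cv2.inRange(h,(0,150,60),(5,255,255))|cv2.inRange(h,(174,150,60),(180,255,255)))>0)&(X[...,2]>.045)&(X[...,2]<.075)&(X[...,0]>.3)&(X[...,0]<.65)&(abs(X[...,1]+.1)<.2)
    B=P[m]; 
    if len(B)<20: print(n,"red",len(B)); return
    r=cv2.minAreaRect((B[:,:2]*1000).astype(np.float32)); p=cv2.boxPoints(r); e=p[1]-p[0],p[2]-p[1]; l=max(e,key=np.linalg.norm); a=np.arctan2(l[1],l[0])
    if np.cos(a-np.arctan2(r[0][1]/1000-b[1],r[0][0]/1000-b[0]))<0: a+=np.pi
    th=-((a+.3)%(2*np.pi)-.3-2*np.pi)-.0735-1.4835
    rad=np.array(r[0])/1000-b; print(n,"red",len(B),np.round(r[0],1),np.round(r[1],1),"handle total %.3f"%th,"radial dir %.3f"%(-((np.arctan2(rad[1],rad[0])+.3)%(2*np.pi)-.3-2*np.pi)-.0735-1.4835))
red("wrist"); red("side"); red("top")
E
python3 wr.py
```

```text
R 0.1561 e 0.0197 z 0.0380 bolt+click est 0.685 push force tool x 0.17 y -0.14
wrist red 990 [ 515.5 -162.1] [97.6 23.2] handle total 0.681 radial dir 0.674
side red 190 [ 511.  -160.5] [97.1 35.1] handle total 0.719 radial dir 0.704
top red 105 [ 523.9 -145.6] [52.8 17.1] handle total 0.693 radial dir 0.700
```

```bash
python3 -m handwheel '[[[-7.8,0.9,0,0,0,0.05,0],[-7.8,0.9,0,0,0,0.05,0],[-7.8,0.9,0,0,0,0.05,0],[-7.8,0.9,0,0,0,0.05,0],[-7.8,0.9,0,0,0,0.05,0],[-7.8,0.9,0,0,0,0.05,0],[-7.8,0.9,0,0,0,0.05,0],[-7.8,0.9,0,0,0,0.05,0],[-7.8,0.9,0,0,0,0.05,0],[-7.8,0.9,0,0,0,0.05,0],[0,0,0,0,0,0,0]]]'|sed -n '2p;4p'
python3 wr.py; python3 -c "
from h import *
print(manip.sense()['joints'].round(2))"
```

```text
tcp_pos: [0.4744, -0.1236, 0.0372]
force: [0.2, -0.2, -0.2]
R 0.1570 e 0.0198 z 0.0372 bolt+click est 1.182 push force tool x 0.27 y -0.09
wrist red 944 [ 469.  -102.6] [97. 24.] handle total 1.165 radial dir 1.172
side red 218 [463.1 -96.9] [94.9 24.2] handle total 1.159 radial dir 1.221
top red 47 [488.2 -85.1] [43.5 13.4] handle total 1.479 radial dir 1.237
[ 0.24  0.47 -0.06  2.08  0.05  0.59 -2.57]
```

```bash
python3 -m handwheel '[[[-4,0.2,0,0,0,0.015,0],[-4,0.2,0,0,0,0.015,0],[-4,0.2,0,0,0,0.015,0],[0,0,0,0,0,0,0],[0,0,0,0,0,0,0]]]'|sed -n '2p;4p'
python3 wr.py
```

```text
tcp_pos: [0.4688, -0.1137, 0.037]
force: [-0.1, -3.7, 1.1]
R 0.1574 e 0.0155 z 0.0370 bolt+click est 1.254 push force tool x 3.40 y 1.49
wrist red 1020 [465.1 -91.9] [97.2 23.9] handle total 1.249 radial dir 1.247
side red 220 [459.6 -87.9] [96.2 30.3] handle total 1.201 radial dir 1.283
top red 18
```

```bash
python3 -m handwheel '[[[-3,0,0,0,0,0.01,0],[-3,0,0,0,0,0.01,0],[0,0,0,0,0,0,0],[0,0,0,0,0,0,0]]]'|sed -n '2p;4p'
python3 wr.py
```

```text
tcp_pos: [0.4665, -0.1089, 0.037]
force: [-2.1, -10.0, 2.0]
R 0.1575 e 0.0135 z 0.0370 bolt+click est 1.288 push force tool x 8.66 y 5.51
wrist red 1054 [463.2 -87.5] [97.4 23. ] handle total 1.295 radial dir 1.278
side red 224 [457.9 -83.1] [95.9 26.3] handle total 1.296 radial dir 1.315
top red 11
```

```bash
python3 -m handwheel '[[[-4,0.3,0,0,0,0.015,0],[-4,0.3,0,0,0,0.015,0],[-4,0.3,0,0,0,0.015,0],[0,0,0,0,0,0,0],[0,0,0,0,0,0,0]]]'|sed -n '2p;4p'
python3 wr.py
```

```text
tcp_pos: [0.4619, -0.0977, 0.0371]
force: [0.4, -9.8, -1.5]
R 0.1577 e 0.0085 z 0.0371 bolt+click est 1.364 push force tool x 9.49 y 2.62
wrist red 1209 [460.3 -75.6] [97.3 23.9] handle total 1.399 radial dir 1.358
side red 226 [456.  -71.9] [98.5 29.5] handle total 1.362 radial dir 1.387
top red 0
```

```bash
python3 -m handwheel '[[[-4,0.3,0,0,0,0.015,0],[-4,0.3,0,0,0,0.015,0],[-4,0.3,0,0,0,0.01,0],[0,0,0,0,0,0,0],[0,0,0,0,0,0,0]]]'|sed -n '2p;4p'
python3 wr.py
```

```text
tcp_pos: [0.4584, -0.0864, 0.0372]
force: [5.3, -9.0, -3.8]
R 0.1576 e 0.0029 z 0.0372 bolt+click est 1.439 push force tool x 10.10 y -2.69
wrist red 1423 [458.5 -64.3] [97.3 22.7] handle total 1.507 radial dir 1.433
side red 224 [454.1 -60.6] [95.9 28.4] handle total 1.525 radial dir 1.461
top red 0
```

The handle is bent by about 0.25, a clear trip that stays below the forcing limit. Backing off.

```bash
python3 -m handwheel '[[[5,0,0,0,0,0,0],[6,0,0,0,0,0,0],[8,0,0,0,0,0,0],[10,0,0,0,0,0,0],[15,0,0,0,0,0,0],[15,0,0,0,0,0,0],[15,0,0,0,0,0,0],[0,0,-20,0,0,0,0],[0,0,-30,0,0,0,0],[0,0,-35,0,0,0,0],[0,0,-35,0,0,0,0],[0,0,-35,0,0,0,0],[0,0,-30,0,0,0,0],[0,0,0,0,0,0,0],[0,0,0,0,0,0,0]]]'|sed -n '2p;4p'
python3 wr.py; python3 - <<'E'
from h import *
import slate
slate.slate("side"); c,_=slate.slate("top"); print(manip.sense()["joints"].round(2))
cv2.imwrite("pics/end.png",cv2.resize(c["frame"],(768,576)))
E
```

```text
tcp_pos: [0.4781, -0.1568, 0.2234]
force: [0.4, -0.2, -0.0]
R 0.1577 e 0.0759 z 0.2234 bolt+click est 0.988 push force tool x 0.28 y -0.33
wrist red 1591 [463.8 -92.7] [97.6 23.3] handle total 1.246 radial dir 1.245
side red 208 [459.2 -86.2] [97.  23.4] handle total 1.233 radial dir 1.293
top red 183 [462.7 -89.6] [90.6 16.4] handle total 1.245 radial dir 1.266
side wood 142 ztop 0.0601 [ 406.8 -369.9] [25.7 62.1] 78.8
side wood 73 ztop 0.0668 [568.6 -52.8] [26.7 26.2] 21.6
top wood 87 ztop 0.0677 [573.4 -53.9] [26.4 23.6] 88.6
top wood 137 ztop 0.0632 [ 409.3 -371.3] [18.4 57.9] 76.8
[ 0.25  0.21  0.    1.92 -0.    1.01 -2.61]
```

View pics/end.png

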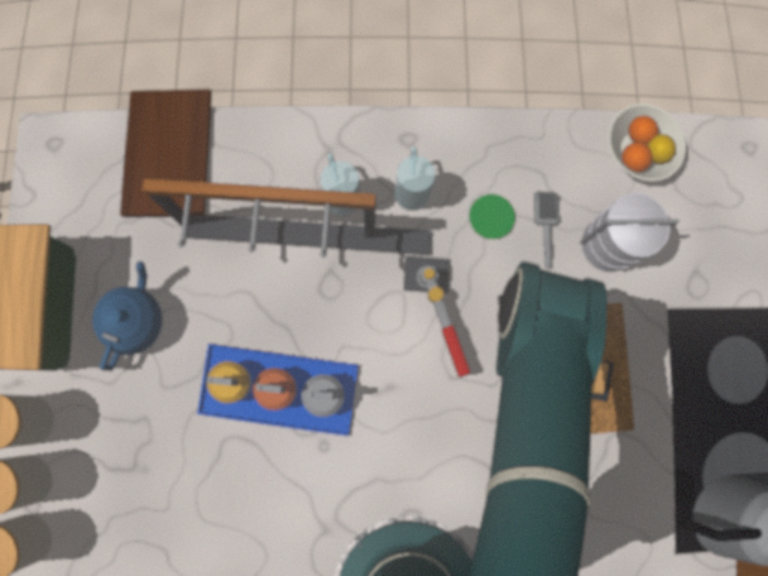

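The final picture shows the three tins on the tray at (228,382), (273,388) and (323,395). The slate is on the mat at (603,380), and the wrench is straight and turned to the tight position, with its grip at (455,350). Handing in.

```bash
python3 -c "
from station import manip
print(manip.job_done())"
```

```text
the job is handed in; nothing more can be done
None
```

I handed the job in: all three tins stand upright on the blue tray, the one slate trivet lies wholly on the cork mat, and the bolt is tight, with the wrench bent about 0.25 rad at the trip and straight again after release.

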